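Find the full screw tin by its weight

TASK

One of the three identical closed screw tins on the plywood board is still full and clearly the heaviest: heft them one by one in the order left, middle, right (as seen from the robot), lifting each upright a good 3 cm clear of the board to feel its weight. Set the lighter tins back down upright on the board without dropping them, leave the housing, steel block and bushing beside the board alone, and finish while holding the heaviest tin up in the gripper, upright and still, about 15 cm above the board.

Things in the scene. Friction and masses are not known exactly. Their poses are not given: they have to be found in the camera images.
- tin_board: fixed plywood board flat on the table, 150 (its x) x 400 (its y) x 12 mm; origin at the centre of its underside; its y axis runs along the row of tins, towards the left one; its z is up. The three tins stand on its top face in a row.
- tin_1_center (a point): centre (40 mm above its underside) of the left screw tin: upright closed round metal tin, 58 mm diameter (59 at the lid), 80 mm high, lid fixed, z axis up. The three look alike; which one is the full one changes. The full tin weighs 0.55 to 0.69 kg, the other two are partly used and weigh 0.18 to 0.34 kg each. The contents can shift a few mm inside, so wait a moment before judging the weight. Grip across the round body, up to 60 N does no harm.
- tin_1: the left tin itself, with its contents; origin at the centre of its underside
- tin_2_center (a point): centre (40 mm above its underside) of the middle screw tin: upright closed round metal tin, 58 mm diameter (59 at the lid), 80 mm high, lid fixed, z axis up. The three look alike; which one is the full one changes. The full tin weighs 0.55 to 0.69 kg, the other two are partly used and weigh 0.18 to 0.34 kg each. The contents can shift a few mm inside, so wait a moment before judging the weight. Grip across the round body, up to 60 N does no harm.
- tin_2: the middle tin itself, with its contents; origin at the centre of its underside
- tin_3_center (a point): centre (40 mm above its underside) of the right screw tin: upright closed round metal tin, 58 mm diameter (59 at the lid), 80 mm high, lid fixed, z axis up. The three look alike; which one is the full one changes. The full tin weighs 0.55 to 0.69 kg, the other two are partly used and weigh 0.18 to 0.34 kg each. The contents can shift a few mm inside, so wait a moment before judging the weight. Grip across the round body, up to 60 N does no harm.
- tin_3: the right tin itself, with its contents; origin at the centre of its underside
- housing_center (a point): bystander, loose: beige moulded housing half, 42x62x24 mm, lying behind the board; point at its centre
- steel_block_center (a point): bystander, loose: grey steel block, 30x50x25 mm, lying behind the board; point at its centre
- bushing_center (a point): bystander, loose: turned stepped bushing, 30 mm wide and 30 mm high, standing in front of the board; point at its centre
Mind the look-alikes: they are no part of the job. What is shaped like the tin_2 but blue or orange is not meant.

How it is judged (in metres and radians):
On the way, in this order (a step that is already met when the one before it is completed fails the run):
1. the left tin is lifted by the gripper at least 20 mm clear of the board, upright (z of tin_1_center in the frame of tin_board above 0.072 m and contact force between tin_1 and the fingers above 1 N and contact force between tin_1 and tin_board below 0.05 N and angle between tin_1_center's own z axis and vertical below 0.3 rad), for 0.2 s.
2. the middle tin is lifted by the gripper at least 20 mm clear of the board, upright (z of tin_2_center in the frame of tin_board above 0.072 m and contact force between tin_2 and the fingers above 1 N and contact force between tin_2 and tin_board below 0.05 N and angle between tin_2_center's own z axis and vertical below 0.3 rad), for 0.2 s.
3. the right tin is lifted by the gripper at least 20 mm clear of the board, upright (z of tin_3_center in the frame of tin_board above 0.072 m and contact force between tin_3 and the fingers above 1 N and contact force between tin_3 and tin_board below 0.05 N and angle between tin_3_center's own z axis and vertical below 0.3 rad), for 0.2 s.
At the end, for the whole second after the job is handed in: One tin is held still and upright (within 0.3 rad) in the fingers with its underside at least 120 mm above the board, touching nothing else; the other two stand free, upright and at rest on the board, and each of those presses on it with 1 to 4.3 N, so that neither is the full one (5.4 N or more) (((z of tin_1_center in the frame of tin_board above 0.172 m and angle between tin_1_center's own z axis and vertical below 0.3 rad and contact force between tin_1 and the fingers above 2 N and linear speed of tin_1 below 0.05 m/s and contact force between tin_1 and tin_board below 0.05 N and contact force between tin_2 and tin_board between 1 and 4.3 N and angle between each of tin_2_center, tin_3_center's own z axis and vertical below 0.1 rad and contact force between each of tin_2, tin_3 and the fingers below 0.05 N and linear speed of each of tin_2, tin_3 below 0.03 m/s and contact force between tin_1 and tin_2 below 0.05 N and contact force between tin_3 and tin_board between 1 and 4.3 N and contact force between tin_1 and tin_3 below 0.05 N) or (z of tin_2_center in the frame of tin_board above 0.172 m and angle between tin_2_center's own z axis and vertical below 0.3 rad and contact force between tin_2 and the fingers above 2 N and linear speed of tin_2 below 0.05 m/s and contact force between tin_2 and tin_board below 0.05 N and contact force between tin_1 and tin_board between 1 and 4.3 N and angle between each of tin_1_center, tin_3_center's own z axis and vertical below 0.1 rad and contact force between each of tin_1, tin_3 and the fingers below 0.05 N and linear speed of each of tin_1, tin_3 below 0.03 m/s and contact force between tin_2 and tin_1 below 0.05 N and contact force between tin_3 and tin_board between 1 and 4.3 N and contact force between tin_2 and tin_3 below 0.05 N) or (z of tin_3_center in the frame of tin_board above 0.172 m and angle between tin_3_center's own z axis and vertical below 0.3 rad and contact force between tin_3 and the fingers above 2 N and linear speed of tin_3 below 0.05 m/s and contact force between tin_3 and tin_board below 0.05 N and contact force between tin_1 and tin_board between 1 and 4.3 N and angle between each of tin_1_center, tin_2_center's own z axis and vertical below 0.1 rad and contact force between each of tin_1, tin_2 and the fingers below 0.05 N and linear speed of each of tin_1, tin_2 below 0.03 m/s and contact force between tin_3 and tin_1 below 0.05 N and contact force between tin_2 and tin_board between 1 and 4.3 N and contact force between tin_3 and tin_2 below 0.05 N))); the arm keeps its last pose, push and grip.
It fails at once if a tin is tipped more than 0.5 rad (angle between any of tin_1_center, tin_2_center, tin_3_center's own z axis and vertical above 0.5 rad).
It fails at once if a tin is dropped: it falls free at more than 0.45 m/s (about 1 cm of fall) ((contact force between tin_1 and the fingers below 0.01 N and contact force between tin_1 and tin_board below 0.01 N and linear speed of tin_1 above 0.45 m/s) or (contact force between tin_2 and the fingers below 0.01 N and contact force between tin_2 and tin_board below 0.01 N and linear speed of tin_2 above 0.45 m/s) or (contact force between tin_3 and the fingers below 0.01 N and contact force between tin_3 and tin_board below 0.01 N and linear speed of tin_3 above 0.45 m/s)).
It fails at once if the housing, steel block or bushing is moved more than 3 cm (distance of any of housing_center, steel_block_center, bushing_center from where it was at the start of the episode above 0.03 m).
It also fails if it takes over 72 s, if anything falls off the work surface, if the arm or the gripper's body presses on something with over 40 N, if the wrist force passes 120 N, or if a joint passes its speed limit or range.

ROBOT

A 7-joint arm with a two-finger parallel gripper is mounted at the origin on a cart in front of the work surface, level with it; the furniture and walls round the work are solid. World frame = base frame: x ahead of the robot, y to its left, z up, the work surface at z = 0. Lengths are in m, angles in degrees, forces in N, time in s.
With the tool pointing down it reaches from about 0.425 to 0.825 m from the base axis. Payload 3.6 kg.
Tool frame: the origin (TCP) lies on the centre line of the jaws, within the pads' length; the fingertips stand 19 mm ahead of it and the grasp point (between the pads) is the TCP (robot.tips_ahead is the distance from the TCP to the fingertips, in m); x points along the fingers, y is the direction in which the jaws open and shut, and the axes are right-handed (so a half turn about x gives the same grasp; the last joint's range is limited). The gripper opens to 93 mm and grips with 3 to 60 N. Pads are 15 mm wide; open, the fingers measure 128 mm over their backs; the gripper's body (75 mm by 188 mm) begins 65 mm behind the grasp point.
Start: joints at [72.794, 35.231, -0.722, 81.555, 0.464, 63.22, -2.315], TCP at [0.176, -0.626, 0.238] pointing down, gripper open.
Joint ranges: [-178.69, 178.69], [-17.37, 117.87], [-77.05, 75.6], [15.02, 138.74], [-78.02, 258.01], [0.78, 113.62], [-162.83, 162.83]. Speed limits (degrees/s): [159.86, 159.86, 180, 180, 180, 180, 180].

INTERFACE

Orientations are given as a 3x3 rotation matrix whose columns are the frame's x, y, z axes.
In Python, from rig import robot, capture, camera_model gives the robot as it stands.
- The arm moves only by the tool step_arm, never from a script. Its argument "deltas" is one flat list of numbers, 7 for each row, row after row: the turn, a rotation vector about the tool's x, y, z in rad, then the shift along the tool's x, y, z in cm, then the finger opening in cm, from 0 to 9.3. A call has exactly 8 rows; each row shifts and turns the pose as measured when the row begins, along the tool's axes as they then stand; what a row does not reach is not made up. A row lasts 1/10 s, in which the tool goes at most 50 mm and 8.59 degrees, less where a joint would pass 70% of its speed; a pose out of reach is approached as far as the arm can. A call is refused whole if a number of a shift passes 5 or a number of a turn 0.15, either way. A call with a gripper value outside its range is refused whole. The fingers move at their own pace and stop on an object; "force" is the grip in N (left out, the last holds). Time passes only in rows, so rows that do not move let the fingers close, or fill a call up. It gives the time, the measured TCP pose, the force and the opening at its end, in the units of the state.
- robot.observe(): the state, without advancing time (a new reading comes with each control period).
- capture(name): name is "scene" or "top" or "wrist"; returns the picture (480x640x3 uint8, blue, green, red); there is no depth.
- camera_model(name): a dict with "intrinsics" (3x3 intrinsics, pixels), "rvec" (rotation vector, rad) and "tvec" (3), from world to camera coordinates, as OpenCV has them. Camera axes: x right, y down, z forward; pixel columns grow to the right and rows downward; lengths in m; the calibration is good to about 2 mm. A picture is of the moment at which its call begins: read the wrist's pose just before it. camera_model takes no time and is no camera call; for the wrist camera it gives the pose at the moment of the call.
- robot.finish_job(): hands the job in, once; it reports no verdict.
The state is a dict: "clock": time; "qpos": joint angles; "qd": joint speeds; "joint_efforts": joint torques, N m; "position": TCP position; "ee_rot": TCP orientation; "wrist_force": force on the tool from outside, world axes, zero at the start; "ft_torque": the same for the moment, N m; "finger_gap": opening from 0.0 (shut) to 1.0 (fully open).
Only numpy, scipy, OpenCV 4.12 (cv2) and the standard library are available. Lean on these libraries where they do the work, as an engineer would, in place of code of your own. Each camera call takes 0.05 s, during which the arm holds its last target.

## Working session

There is one attempt and no reset: what is moved stays moved. The work goes in short steps, Python scripts to look and compute and a tool call to move; the robot and the scene stay as the last step left them, time stands still between calls to the robot, and variables do not carry over. Pictures are saved under pics/ and viewed, and the job is handed in when it is done.

Besides the shell and the picture viewer there is one more tool, called after "Emit:" as a command line: name --argument value ..., lists and objects as JSON in quotes. step_arm: Moves the arm, as the interface text tells. Its arguments: {"type":"object","properties":{"deltas":{"type":"array"},"force":{"type":"number"}},"required":["deltas"]}

```bash
ls; mkdir -p pics; python3 - <<'E'
from rig import robot, capture, camera_model
import cv2
s=robot.observe(); print(s)
for n in ("scene","top"):
    cv2.imwrite(f"pics/{n}0.png",capture(n)); print(n,camera_model(n))
E
```

```text
pics
{'clock': 0.0, 'qpos': array([72.79327725, 35.28823979, -0.72475823, 81.64008483,  0.46413279,
       63.21959633, -2.3147758 ]), 'qd': array([ 0.03550661,  0.06736092,  0.08068457, -0.03390086,  0.12617814,
       -0.10832522, -0.00112352]), 'joint_efforts': array([ 8.45857971e-05, -4.58938336e+01,  2.09183511e-01, -1.65743172e+01,
       -6.10359362e-02,  2.04202632e-02,  2.30559717e-04]), 'position': array([ 0.17558973, -0.62506542,  0.23649962]), 'ee_rot': array([[-7.01636335e-04,  2.70494189e-01, -9.62721352e-01],
       [ 2.43267989e-03, -9.62718278e-01, -2.70495099e-01],
       [-9.99996795e-01, -2.53178206e-03,  1.74523502e-05]]), 'wrist_force': array([-1.08267607,  0.69731083, -0.18615516]), 'ft_torque': array([-0.03189782,  0.01655077,  0.01754976]), 'finger_gap': 0.9996502545139203}
scene {'intrinsics': array([[624.54519695,   0.        , 309.52046712],
       [  0.        , 624.54519695, 248.11302343],
       [  0.        ,   0.        ,   1.        ]]), 'rvec': array([ 0.73028776, -2.65890361,  1.0653991 ]), 'tvec': array([0.3945036 , 0.30363759, 0.79897491])}
top {'intrinsics': array([[606.68098986,   0.        , 322.86887336],
       [  0.        , 606.68098986, 236.68529196],
       [  0.        ,   0.        ,   1.        ]]), 'rvec': array([ 2.1851471 , -2.1732576 ,  0.06450963]), 'tvec': array([-0.11711359,  0.50721017,  1.05022992])}
```

View pics/scene0.png

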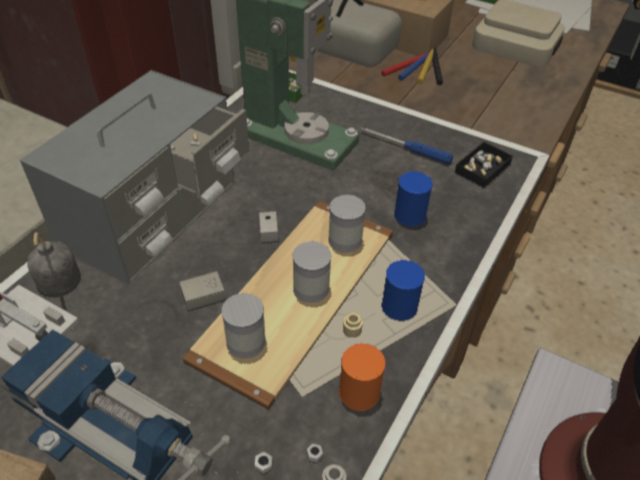

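View pics/top0.png

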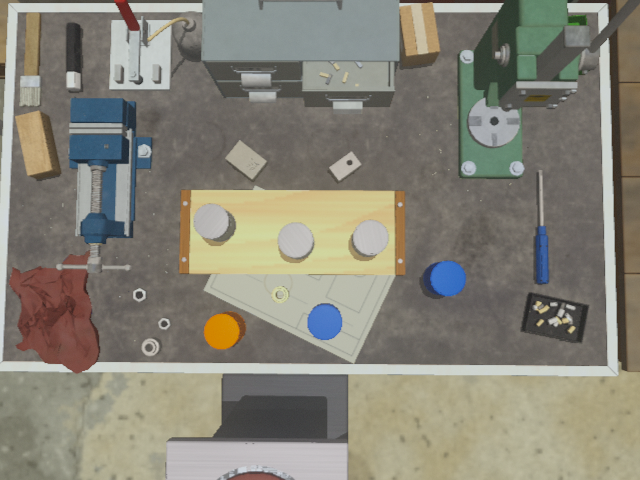

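The grey tins in the top view are at (213,223), (296,241) and (370,239). The look-alikes to avoid are the blue tins at (324,322) and (445,279) and the orange one at (223,331). The housing is at about (246,160), the block at (345,166) and the bushing at (281,295). I'll check an enlarged crop and measure.

```bash
cat > h.py <<'E'
import numpy as np, cv2
from rig import robot,capture,camera_model
def bp(name,uv,z,m=None):
    m=m or camera_model(name)
    R=cv2.Rodrigues(m['rvec'])[0]; t=m['tvec']
    d=R.T@np.linalg.inv(m['intrinsics'])@np.array([uv[0],uv[1],1.]); c=-R.T@t
    return c+d*(z-c[2])/d[2]
def pr(name,p,m=None):
    m=m or camera_model(name)
    return cv2.projectPoints(np.array([p],float),m['rvec'],m['tvec'],m['intrinsics'],None)[0][0,0]
E
python3 - <<'E'
from h import *
im=cv2.imread('pics/top0.png')
c=im[130:350,170:480]; cv2.imwrite('pics/crop0.png',cv2.resize(c,None,fx=2.5,fy=2.5,interpolation=cv2.INTER_CUBIC))
print('corners',[bp('top',p,.012).round(3) for p in [(181,191),(404,192),(405,275),(180,273)]])
for n,u in dict(L=(211,222),M=(296,241),R=(370,238),b1=(324,322),b2=(445,279),o=(223,331)).items(): print(n,bp('top',u,.092).round(3))
for n,u in dict(h=(246,160),s=(345,166),b=(281,295)).items(): print(n,bp('top',u,.025).round(3))
E
```

```text
corners [array([0.589, 0.139, 0.012]), array([ 0.588, -0.258,  0.012]), array([ 0.441, -0.259,  0.012]), array([0.443, 0.138, 0.012])]
L [0.526 0.069 0.092]
M [ 0.495 -0.071  0.092]
R [ 0.501 -0.192  0.092]
b1 [ 0.364 -0.118  0.092]
b2 [ 0.435 -0.314  0.092]
o [0.348 0.046 0.092]
h [0.642 0.022 0.025]
s [ 0.632 -0.153  0.025]
b [ 0.405 -0.042  0.025]
```

View pics/crop0.png

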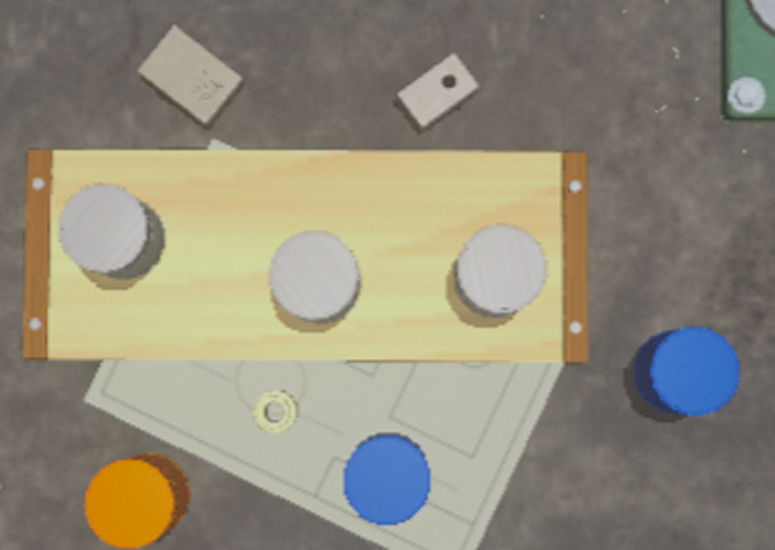

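Emit:
step_arm --deltas '[-0.04,0,0,0,-0.5,-2,9.3,-0.085,0,0,0,-1,-4.8,9.3,-0.085,0,0,0,-1,-4.8,9.3,-0.085,0,0,0,-1,-4.8,9.3,-0.085,0,0,0,-1,-4.8,9.3,-0.085,0,0,0,-1,-4.8,9.3,-0.085,0,0,0,-1,-4.8,9.3,-0.04,0,0,0,-0.5,-2,9.3]' --force 40

```text
clock: 0.9
position: [0.4233, -0.3923, 0.2329]
ee_rot: [[-0.001, 0.783, -0.621], [0.01, -0.621, -0.783], [-1.0, -0.007, -0.007]]
wrist_force: [0.5, -0.2, -0.8]
finger_gap: 1.003
```

```bash
cat >> h.py <<'E'
def plan(target,az,n,s=None):
    """rows in tool frame, assuming exact tracking; straight path, turn spread over n rows"""
    s=s or robot.observe(); R=np.array(s['ee_rot']);p=np.array(s['position'])
    c,q=np.cos(np.radians(az)),np.sin(np.radians(az))
    Rt=np.array([[0,c,q],[0,q,-c],[-1,0,0]])
    rv=cv2.Rodrigues(R.T@Rt)[0].ravel()
    d=(np.array(target)-p)/n
    for k in range(n):
        Rk=R@cv2.Rodrigues(rv*k/n)[0]
        print((rv/n).round(3),(Rk.T@d*100).round(2))
E
python3 -c "
from h import *
s=robot.observe(); print(s['position'],np.degrees(np.arctan2(s['ee_rot'][1,1],s['ee_rot'][0,1])))
plan([.527,.068,.2],5,11)"
```

```text
[ 0.42328799 -0.39229536  0.23285675] -38.42024292140232
[-0.069 -0.001  0.   ] [ 0.34 -1.86 -3.86]
[-0.069 -0.001  0.   ] [ 0.33 -1.59 -3.98]
[-0.069 -0.001  0.   ] [ 0.33 -1.31 -4.08]
[-0.069 -0.001  0.   ] [ 0.33 -1.03 -4.16]
[-0.069 -0.001  0.   ] [ 0.32 -0.74 -4.22]
[-0.069 -0.001  0.   ] [ 0.32 -0.45 -4.26]
[-0.069 -0.001  0.   ] [ 0.32 -0.15 -4.29]
[-0.069 -0.001  0.   ] [ 0.31  0.14 -4.29]
[-0.069 -0.001  0.   ] [ 0.31  0.44 -4.27]
[-0.069 -0.001  0.   ] [ 0.3   0.73 -4.23]
[-0.069 -0.001  0.   ] [ 0.3   1.02 -4.17]
```

Emit:
step_arm --deltas '[-0.07,0,0,0.3,-1.9,-3.9,9.3,-0.07,0,0,0.3,-1.6,-4,9.3,-0.07,0,0,0.3,-1.3,-4.1,9.3,-0.07,0,0,0.3,-1,-4.2,9.3,-0.07,0,0,0.3,-0.7,-4.2,9.3,-0.07,0,0,0.3,-0.45,-4.3,9.3,-0.07,0,0,0.3,-0.15,-4.3,9.3,-0.07,0,0,0.3,0.15,-4.3,9.3]'

```text
clock: 1.7
position: [0.4952, -0.0442, 0.2106]
ee_rot: [[-0.0, 0.996, -0.085], [0.004, -0.085, -0.996], [-1.0, -0.001, -0.004]]
wrist_force: [0.6, -0.5, 0.1]
finger_gap: 1.003
```

```bash
python3 -c "
from h import *
s=robot.observe(); print(s['position'],np.degrees(np.arctan2(s['ee_rot'][1,1],s['ee_rot'][0,1])))
plan([.527,.068,.17],5,4)"
```

```text
[ 0.49517791 -0.04423465  0.21056832] -4.8679976941150676
[-0.043 -0.001  0.   ] [ 1.03  0.56 -2.86]
[-0.043 -0.001  0.   ] [ 1.02  0.68 -2.83]
[-0.043 -0.001  0.   ] [ 1.02  0.8  -2.8 ]
[-0.043 -0.001  0.   ] [ 1.02  0.92 -2.77]
```

Emit:
step_arm --deltas '[-0.043,0,0,1,0.6,-2.8,9.3,-0.043,0,0,1,0.7,-2.8,9.3,-0.043,0,0,1,0.8,-2.8,9.3,-0.03,0,0,1,0.9,-2,9.3,0,0,0,0,0,0,9.3,0,0,0,0,0,0,9.3,0,0,0,0,0,0,9.3,0,0,0,0,0,0,9.3]'

```text
clock: 2.5
position: [0.5259, 0.0698, 0.1706]
ee_rot: [[0.0, 0.996, 0.095], [0.004, 0.095, -0.996], [-1.0, 0.001, -0.004]]
wrist_force: [0.5, 0.3, 0.2]
finger_gap: 1.001
```

```bash
python3 -c "
from h import *
s=robot.observe(); print(s['position'],s['wrist_force'],np.degrees(np.arctan2(s['ee_rot'][1,1],s['ee_rot'][0,1])))
m=camera_model('wrist'); im=capture('wrist'); cv2.imwrite('pics/w1.png',im); cv2.imwrite('pics/t1.png',capture('top'))
print(m['tvec'],[pr('wrist',p,m).round() for p in [(.527,.068,.092),(.496,-.071,.092)]])
np.save('m1.npy',m,allow_pickle=True)
plan([.527,.068,.056],5,4)"
```

```text
[0.52588076 0.06975239 0.17062657] [0.53879691 0.27868519 0.21859858] 5.430800193123904
[-0.52921961  0.00543959  0.33253984] [array([323., 263.]), array([266., 427.])]
[ 0.002 -0.001 -0.   ] [2.87 0.02 0.06]
[ 0.002 -0.001 -0.   ] [2.87 0.02 0.05]
[ 0.002 -0.001 -0.   ] [2.87 0.02 0.05]
[ 0.002 -0.001 -0.   ] [2.87 0.02 0.05]
```

View pics/w1.png

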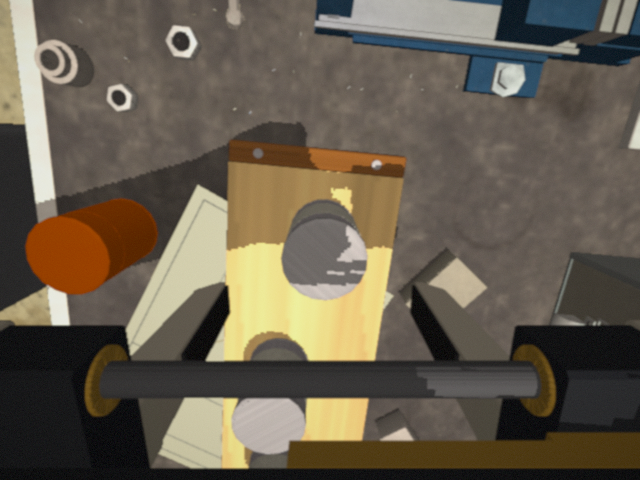

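The left tin's lid centre is at about (324,256) in the wrist image, against a predicted (323,263). I'll correct for that difference.

```bash
python3 -c "
from h import *
m=np.load('m1.npy',allow_pickle=True).item()
print(bp('wrist',(324.5,256.5),.092,m),bp('wrist',(269,420),.092,m))
plan([.5275,.0705,.056],5.4,4)"
```

```text
[0.52785802 0.07293856 0.092     ] [ 0.49806537 -0.06433592  0.092     ]
[ 0.    -0.001 -0.   ] [ 2.87  0.04 -0.  ]
[ 0.    -0.001 -0.   ] [ 2.87  0.04 -0.01]
[ 0.    -0.001 -0.   ] [ 2.87  0.04 -0.01]
[ 0.    -0.001 -0.   ] [ 2.87  0.04 -0.01]
```

```bash
python3 -c "
from h import *
im=cv2.imread('pics/scene0.png'); c=im[180:370,200:400]; cv2.imwrite('pics/sc.png',cv2.resize(c,None,fx=3,fy=3,interpolation=cv2.INTER_CUBIC))"
```

```text
(no output)
```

View pics/sc.png

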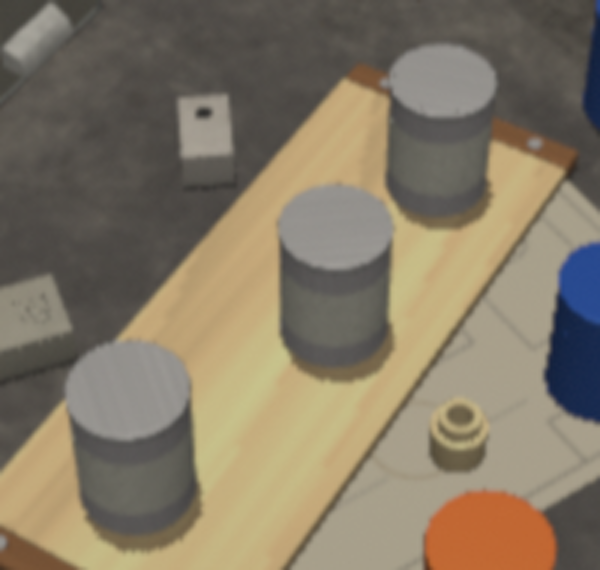

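```bash
python3 -c "
from h import *
for u in [(242.7,310.3),(311.7,256),(347.3,206.7)]: print(bp('scene',u,.092))"
```

```text
[0.52607526 0.06956313 0.092     ]
[ 0.4957234  -0.06908624  0.092     ]
[ 0.50130027 -0.19369961  0.092     ]
```

All three cameras put L at about (0.527, 0.070), so I descend and grip.

Emit:
step_arm --deltas '[0,0,0,3,0.05,0,9.3,0,0,0,3,0.05,0,9.3,0,0,0,3,0,0,9.3,0,0,0,1.8,0,0,9.3,0,0,0,0.6,0,0,9.3,0,0,0,0,0,0,9.3,0,0,0,0,0,0,4,0,0,0,0,0,0,4]' --force 40

```text
clock: 3.4
position: [0.5322, 0.065, 0.0582]
ee_rot: [[0.013, 0.996, 0.084], [0.003, 0.084, -0.996], [-1.0, 0.013, -0.002]]
wrist_force: [0.0, -0.1, -0.2]
finger_gap: 0.874
```

Emit:
step_arm --deltas '[0,0,0,0,0,0,4,0,0,0,0,0,0,4,0,0,0,0,0,0,4,0,0,0,0,0,0,4,0,0,0,0,0,0,4,0,0,0,0,0,0,4,0,0,0,0,0,0,4,0,0,0,0,0,0,4]'

```text
clock: 4.2
position: [0.5324, 0.0648, 0.0604]
ee_rot: [[0.015, 0.996, 0.084], [0.002, 0.084, -0.996], [-1.0, 0.015, -0.001]]
wrist_force: [-0.5, -0.9, 0.7]
finger_gap: 0.62
```

The arm drifted about 5 mm in y, so I reopen and recentre before lifting.

Emit:
step_arm --deltas '[0,0,0,0,0,0,8.5,0,0,0,0,0,0,8.5,0,0,0,0,0,0,8.5,0,0,0,0,0,0,8.5,0,-0.008,0,0.3,-0.3,-0.3,8.5,0,-0.008,0,0.2,-0.2,-0.3,8.5,0,0,0,0,0,0,8.5,0,0,0,0,0,0,8.5]'

```text
clock: 5.0
position: [0.5277, 0.0718, 0.0551]
ee_rot: [[0.019, 0.996, 0.084], [-0.014, 0.085, -0.996], [-1.0, 0.018, 0.015]]
wrist_force: [-0.1, -0.4, -0.2]
finger_gap: 0.918
```

```bash
python3 -c "
from h import *
s=robot.observe(); print(s['position'],s['wrist_force'],s['finger_gap'],s['ee_rot'].round(3))
m=camera_model('wrist'); im=capture('wrist'); cv2.imwrite('pics/w2.png',im);cv2.imwrite('pics/t2.png',cv2.resize(capture('top')[130:350,170:480],None,fx=2.5,fy=2.5))
print(pr('wrist',(.527,.07,.092),m),pr('wrist',s['position']+[0,0,.034],m))
plan([.527,.070,.056],5.4,2)"
```

```text
[0.52772846 0.07182714 0.05509656] [-0.10362918 -0.38239988 -0.22026289] 0.9175190186810604 [[ 0.019  0.996  0.084]
 [-0.014  0.085 -0.996]
 [-1.     0.018  0.015]]
[321.54808315 372.22539953] [323.76848965 363.06879165]
[-0.005  0.008 -0.009] [-0.04 -0.05  0.09]
[-0.005  0.008 -0.009] [-0.04 -0.05  0.08]
```

View pics/w2.png

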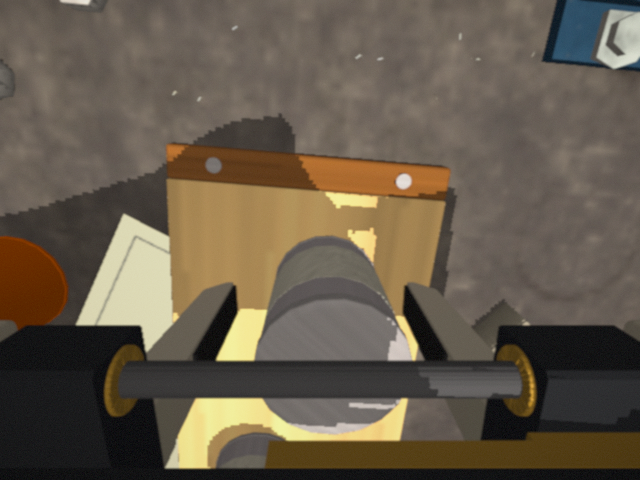

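View pics/t2.png

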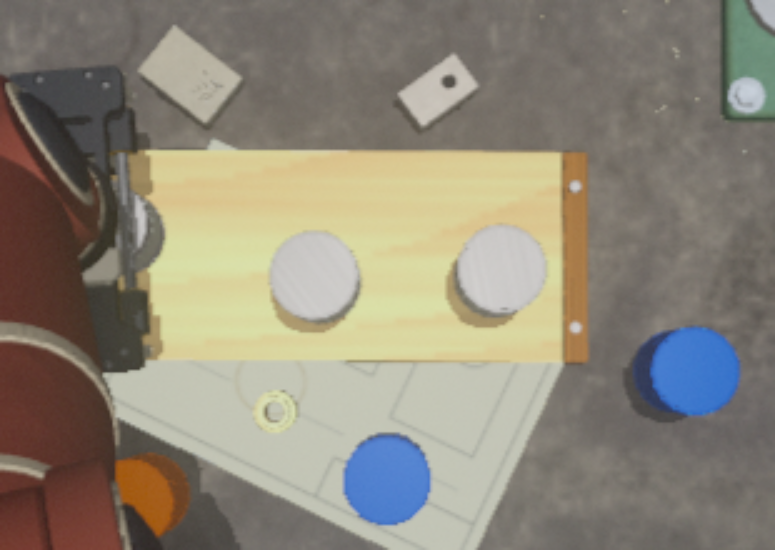

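The tin is centred across the pads: its lid is at (333,362) and the TCP projects to (324,363). I close and lift.

Emit:
step_arm --deltas '[0,0.015,-0.015,0,0.3,0,8.5,0,0,0,0,0,0,4,0,0,0,0,0,0,4,0,0,0,0,0,0,4,0,0,0,0,0,0,4,0,0,0,0,0,0,4,0,0,0,0,0,0,4,0,0,0,0,0,0,4]'

```text
clock: 5.9
position: [0.5319, 0.0711, 0.0553]
ee_rot: [[0.003, 0.997, 0.082], [0.001, 0.082, -0.997], [-1.0, 0.003, -0.001]]
wrist_force: [0.0, -0.4, -0.9]
finger_gap: 0.621
```

Emit:
step_arm --deltas '[0,0,0,0,0,0,4,0,0,0,-0.5,0,0,4,0,0,0,-1,0,0,4,0,0,0,-1,0,0,4,0,0,0,-1,0,0,4,0,0,0,-0.6,0,0,4,0,0,0,0,0,0,4,0,0,0,0,0,0,4]'

```text
clock: 6.7
position: [0.5302, 0.0706, 0.0996]
ee_rot: [[-0.0, 0.997, 0.083], [0.001, 0.083, -0.997], [-1.0, -0.0, -0.001]]
wrist_force: [-0.0, -0.7, -3.9]
finger_gap: 0.621
```

Emit:
step_arm --deltas '[0,0,0,0,0,0,4,0,0,0,0,0,0,4,0,0,0,0,0,0,4,0,0,0,0,0,0,4,0,0,0,0,0,0,4,0,0,0,0,0,0,4,0,0,0,0,0,0,4,0,0,0,0,0,0,4]'

```text
clock: 7.5
position: [0.5292, 0.0704, 0.0981]
ee_rot: [[-0.003, 0.997, 0.083], [0.0, 0.083, -0.997], [-1.0, -0.003, -0.0]]
wrist_force: [0.5, 0.3, -3.5]
finger_gap: 0.622
```

```bash
python3 -c "
from h import *
s=robot.observe(); print(s['position'],s['wrist_force'],s['joint_efforts'].round(2),s['finger_gap'],s['ee_rot'].round(3))
cv2.imwrite('pics/w3.png',capture('wrist'));cv2.imwrite('pics/s3.png',capture('scene'))
s=robot.observe();print(s['wrist_force'])"
```

```text
[0.52915034 0.0703997  0.09814069] [ 0.47759693  0.27260291 -3.4812945 ] [-0.000e+00 -4.186e+01 -3.700e+00 -1.128e+01 -4.000e-02 -0.000e+00
  0.000e+00] 0.6221529180711433 [[-0.003  0.997  0.083]
 [ 0.     0.083 -0.997]
 [-1.    -0.003 -0.   ]]
[-0.95577884  0.21463991 -3.41876567]
```

View pics/s3.png

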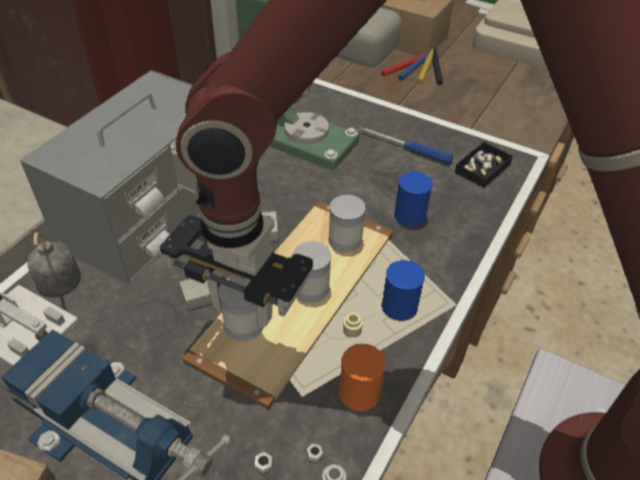

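Tin 1 hangs at about 3.5 N, so it is a light one. The scene picture shows it upright and clear of the board near (243,315). I lower it to the original height of 0.055.

Emit:
step_arm --deltas '[0,0,0,0.8,0,0,4,0,0,0,1,0,0,4,0,0,0,1,0,0,4,0,0,0,0.7,0,0,4,0,0,0,0.2,0,0,4,0,0,0,0.1,0,0,4,0,0,0,0,0,0,4,0,0,0,0,0,0,4]'

```text
clock: 8.4
position: [0.5287, 0.0705, 0.0558]
ee_rot: [[-0.005, 0.997, 0.083], [-0.0, 0.083, -0.997], [-1.0, -0.005, -0.0]]
wrist_force: [0.0, -0.1, -3.6]
finger_gap: 0.62
```

Emit:
step_arm --deltas '[0,0,0,0.06,0,0,4,0,0,0,0.06,0,0,4,0,0,0,0.06,0,0,4,0,0,0,0.06,0,0,4,0,0,0,0,0,0,4,0,0,0,0,0,0,4,0,0,0,0,0,0,4,0,0,0,0,0,0,4]'

```text
clock: 9.2
position: [0.5292, 0.0706, 0.0554]
ee_rot: [[-0.002, 0.997, 0.083], [-0.0, 0.083, -0.997], [-1.0, -0.002, 0.0]]
wrist_force: [-1.6, 0.4, 0.3]
finger_gap: 0.623
```

The load is off the gripper, so the tin is seated. I open and rise.

Emit:
step_arm --deltas '[0,0,0,0,0,0,9,0,0,0,0,0,0,9,0,0,0,0,0,0,9,0,0,0,0,0,0,9,0,0,0,-0.5,0,0,9,0,0,0,-2,0,0,9,0,0,0,-3,0,0,9,0,0,0,-3,0,0,9]'

```text
clock: 10.0
position: [0.5285, 0.0706, 0.1404]
ee_rot: [[-0.008, 0.996, 0.084], [-0.0, 0.084, -0.996], [-1.0, -0.008, -0.0]]
wrist_force: [0.0, 0.5, 0.7]
finger_gap: 0.969
```

```bash
python3 -c "
from h import *
s=robot.observe(); print(s['position'],s['wrist_force'],s['qd'].round(1),s['finger_gap'])
plan([.497,-.068,.17],0,4)"
```

```text
[0.52845109 0.07058178 0.14038895] [0.0421992  0.50759243 0.67166234] [ 10.4 -24.3 -14.2 -16.  -16.   40.7  14.1] 0.9694960289988661
[ 0.021 -0.     0.002] [-0.73 -1.08  3.39]
[ 0.021 -0.     0.002] [-0.74 -1.01  3.41]
[ 0.021 -0.     0.002] [-0.74 -0.93  3.43]
[ 0.021 -0.     0.002] [-0.74 -0.86  3.45]
```

Emit:
step_arm --deltas '[0,0,0,-2,0,0,9.3,0.021,0,0,-0.5,-0.9,2.8,9.3,0.021,0,0,0,-1,3.4,9.3,0.021,0,0,0,-0.9,3.4,9.3,0.021,0,0,0,-0.9,3.4,9.3,0,0,0,0,-0.1,0.7,9.3,0,0,0,0,0,0,9.3,0,0,0,0,0,0,9.3]'

```text
clock: 10.8
position: [0.5011, -0.0686, 0.1747]
ee_rot: [[0.01, 1.0, 0.002], [0.004, 0.002, -1.0], [-1.0, 0.01, -0.004]]
wrist_force: [0.8, 0.2, 0.4]
finger_gap: 1.0
```

```bash
python3 -c "
from h import *
s=robot.observe(); print(s['position'],s['wrist_force'],s['finger_gap'],s['ee_rot'].round(3))
m=camera_model('wrist'); cv2.imwrite('pics/w4.png',capture('wrist'))
np.save('m1.npy',m,allow_pickle=True)
print(pr('wrist',(.497,-.069,.092),m))
plan([.497,-.069,.055],1,4)"
```

```text
[ 0.50105283 -0.06863341  0.17469015] [0.8390862  0.23598651 0.37325941] 0.9997048064894782 [[ 0.01   1.     0.002]
 [ 0.004  0.002 -1.   ]
 [-1.     0.01  -0.004]]
[314.00317999 259.14740147]
[-0.004 -0.001 -0.003] [ 2.99 -0.14  0.03]
[-0.004 -0.001 -0.003] [ 2.99 -0.13  0.03]
[-0.004 -0.001 -0.003] [ 2.99 -0.12  0.03]
[-0.004 -0.001 -0.003] [ 2.99 -0.11  0.02]
```

View pics/w4.png

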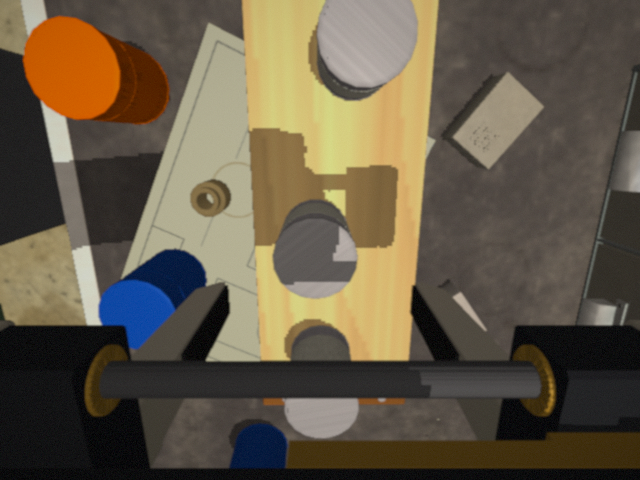

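Tin 1 stands upright at (367,40). The middle tin's lid is at (315,256), 3 px from the prediction. Descending.

Emit:
step_arm --deltas '[0,0,0,2.5,-0.15,-0.05,9.3,0,0,0,2.5,-0.15,-0.05,9.3,0,0,0,2.5,-0.15,-0.1,9.3,0,0,0,2.4,-0.1,-0.1,9.3,0,0,0,1.3,-0.05,-0.1,9.3,0,0,0,0.6,0,0,9.3,0,0,0,0,0,0,9.3,0,0,0,0,0,0,9.3]'

```text
clock: 11.65
position: [0.5031, -0.0478, 0.0548]
ee_rot: [[0.02, 0.999, 0.026], [0.013, 0.026, -1.0], [-1.0, 0.02, -0.012]]
wrist_force: [0.4, -0.6, 1.1]
finger_gap: 1.003
```

```bash
python3 -c "
from h import *
s=robot.observe(); print(s['position'],s['wrist_force'],s['finger_gap'],s['ee_rot'].round(3))
plan([.497,-.068,.055],1,1)"
```

```text
[ 0.50306941 -0.04780241  0.05479323] [ 0.36305879 -0.55751234  1.1395509 ] 1.0025750431803124 [[ 0.02   0.999  0.026]
 [ 0.013  0.026 -1.   ]
 [-1.     0.02  -0.012]]
[ 0.008 -0.012 -0.02 ] [-0.06 -0.66  2.  ]
```

Emit:
step_arm --deltas '[0,-0.005,-0.01,0,-0.5,0.5,9.3,0,-0.005,-0.01,0,0,0.7,9.3,0,0,0,0,0,0.5,9.3,0,0,0,0,0,0,9.3,0,0,0,0,0,0,9.3,0,0,0,0,0,0,9.3,0,0,0,0,0,0,9.3,0,0,0,0,0,0,9.3]'

```text
clock: 12.45
position: [0.5001, -0.0674, 0.0574]
ee_rot: [[0.005, 1.0, 0.024], [0.0, 0.024, -1.0], [-1.0, 0.005, -0.0]]
wrist_force: [0.4, 0.0, 0.2]
finger_gap: 0.999
```

```bash
python3 -c "
from h import *
s=robot.observe(); print(s['position'],s['wrist_force'],s['finger_gap'],s['ee_rot'].round(3))
plan([.497,-.068,.055],1,1)
m=camera_model('wrist'); cv2.imwrite('pics/w5.png',capture('wrist'))
print(pr('wrist',s['position']+[0,0,.037],m))"
```

```text
[ 0.500102   -0.06739168  0.05738942] [0.4472865  0.01738537 0.18901915] 0.9991497456195304 [[ 0.005  1.     0.024]
 [ 0.     0.024 -1.   ]
 [-1.     0.005 -0.   ]]
[ 0.006 -0.    -0.005] [ 0.24 -0.31  0.05]
[322.60796269 366.75254118]
```

View pics/w5.png

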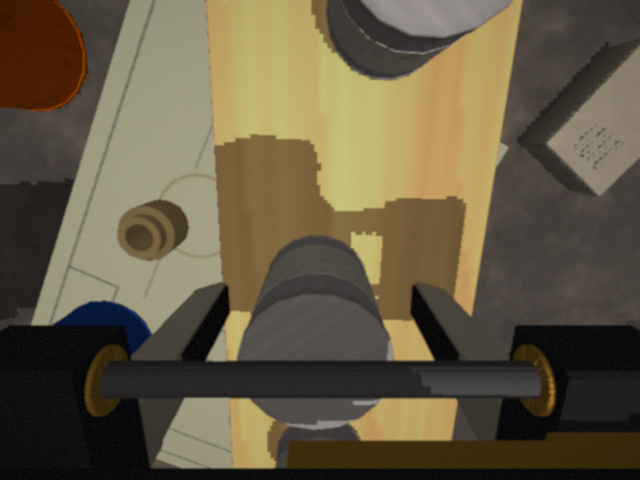

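The middle tin is centred, with its lid at (316,356) and the TCP projecting to (323,367). I close and lift.

Emit:
step_arm --deltas '[0,0,0,0,-0.3,-0.1,8,0,0,0,0,0,0,4,0,0,0,0,0,0,4,0,0,0,0,0,0,4,0,0,0,0,0,0,4,0,0,0,0,0,0,4,0,0,0,0,0,0,4,0,0,0,0,0,0,4]'

```text
clock: 13.3
position: [0.4973, -0.0658, 0.0574]
ee_rot: [[0.005, 1.0, 0.025], [0.001, 0.025, -1.0], [-1.0, 0.005, -0.001]]
wrist_force: [0.5, 0.1, -0.5]
finger_gap: 0.634
```

Emit:
step_arm --deltas '[0,0,0,0,0,0,4,0,0,0,-0.5,0,0,4,0,0,0,-1,0,0,4,0,0,0,-1,0,0,4,0,0,0,-1,0,0,4,0,0,0,-0.6,0,0,4,0,0,0,0,0,0,4,0,0,0,0,0,0,4]'

```text
clock: 14.1
position: [0.4959, -0.0661, 0.1023]
ee_rot: [[0.004, 1.0, 0.025], [0.0, 0.025, -1.0], [-1.0, 0.004, -0.0]]
wrist_force: [-0.3, -0.4, -2.0]
finger_gap: 0.627
```

Emit:
step_arm --deltas '[0,0,0,0,0,0,4,0,0,0,0,0,0,4,0,0,0,0,0,0,4,0,0,0,0,0,0,4,0,0,0,0,0,0,4,0,0,0,0,0,0,4,0,0,0,0,0,0,4,0,0,0,0,0,0,4]'

```text
clock: 14.9
position: [0.4949, -0.066, 0.1009]
ee_rot: [[0.001, 1.0, 0.025], [0.001, 0.025, -1.0], [-1.0, 0.001, -0.001]]
wrist_force: [0.4, -0.6, -2.0]
finger_gap: 0.627
```

```bash
python3 -c "
from h import *
for i in range(2):
  s=robot.observe(); print(s['position'],s['wrist_force'],s['joint_efforts'].round(2),s['finger_gap'])
  cv2.imwrite('pics/s6.png',capture('scene'))"
```

```text
[ 0.49490694 -0.06598185  0.10085025] [ 0.3525746  -0.64005508 -1.98477444] [ -0.   -38.62  -3.19 -10.27  -0.04  -0.    -0.  ] 0.6273950884429864
[ 0.49495109 -0.06595344  0.10086081] [-0.33658315  0.9589612  -1.37335582] [ -0.   -38.64  -3.19 -10.27  -0.04  -0.    -0.  ] 0.6318154412447856
```

View pics/s6.png

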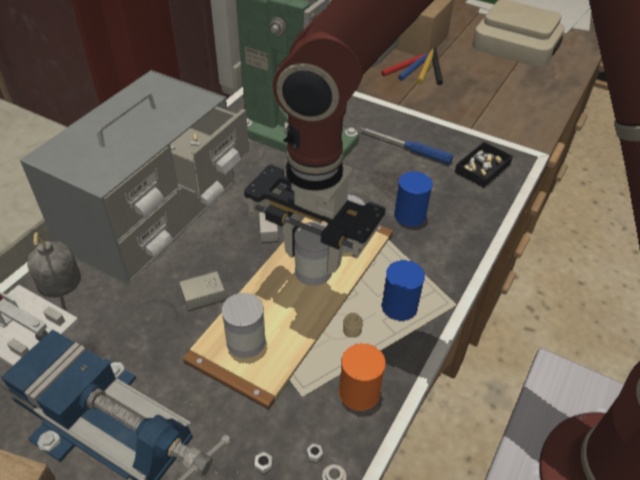

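The middle tin weighs about 1.9 N, so it is also light and the right one must be the full one. I lower it.

Emit:
step_arm --deltas '[0,0,0,0.8,0,0,4,0,0,0,1,0,0,4,0,0,0,1,0,0,4,0,0,0,0.7,0,0,4,0,0,0,0.2,0,0,4,0,0,0,0.1,0,0,4,0,0,0,0.05,0,0,4,0,0,0,0,0,0,4]'

```text
clock: 15.8
position: [0.4947, -0.0658, 0.058]
ee_rot: [[-0.001, 1.0, 0.025], [0.001, 0.025, -1.0], [-1.0, -0.001, -0.001]]
wrist_force: [-0.4, 0.4, -2.2]
finger_gap: 0.625
```

Emit:
step_arm --deltas '[0,0,0,0.06,0,0,4,0,0,0,0.06,0,0,4,0,0,0,0.06,0,0,4,0,0,0,0.06,0,0,4,0,0,0,0,0,0,4,0,0,0,0,0,0,4,0,0,0,0,0,0,4,0,0,0,0,0,0,4]'

```text
clock: 16.6
position: [0.4954, -0.0658, 0.0573]
ee_rot: [[0.002, 1.0, 0.025], [0.0, 0.025, -1.0], [-1.0, 0.002, -0.0]]
wrist_force: [-1.2, 0.0, 1.2]
finger_gap: 0.629
```

It is seated at 0.057, the grasp height. I open and rise.

Emit:
step_arm --deltas '[0,0,0,0,0,0,9,0,0,0,0,0,0,9,0,0,0,0,0,0,9,0,0,0,0,0,0,9,0,0,0,-0.5,0,0,9,0,0,0,-2,0,0,9,0,0,0,-3,0,0,9,0,0,0,-3,0,0,9]'

```text
clock: 17.4
position: [0.4935, -0.0656, 0.1419]
ee_rot: [[-0.006, 1.0, 0.026], [0.002, 0.026, -1.0], [-1.0, -0.006, -0.002]]
wrist_force: [1.0, -0.1, -0.2]
finger_gap: 0.965
```

```bash
python3 -c "
from h import *
s=robot.observe(); print(s['position'],s['wrist_force'],s['finger_gap'])
plan([.502,-.192,.175],-3,4)"
```

```text
[ 0.49345676 -0.06564676  0.14193899] [ 1.01909468 -0.07517996 -0.19010722] 0.9647485496543045
[ 0.02  -0.     0.001] [-0.83  0.13  3.16]
[ 0.02  -0.     0.001] [-0.83  0.19  3.16]
[ 0.02  -0.     0.001] [-0.83  0.25  3.15]
[ 0.02  -0.     0.001] [-0.83  0.32  3.15]
```

Emit:
step_arm --deltas '[0,0,0,-2,0,0,9.3,0.02,0,0,-0.5,0.2,2.5,9.3,0.02,0,0,0,0.2,3.1,9.3,0.02,0,0,0,0.2,3.1,9.3,0.02,0,0,0,0.2,2.6,9.3,0,0,0,0,0,0.7,9.3,0,0,0,0,0,0,9.3,0,0,0,0,0,0,9.3]'

```text
clock: 18.2
position: [0.5041, -0.1863, 0.176]
ee_rot: [[0.008, 0.999, -0.051], [0.001, -0.051, -0.999], [-1.0, 0.008, -0.002]]
wrist_force: [-0.1, 1.2, 0.6]
finger_gap: 0.998
```

```bash
python3 -c "
from h import *
s=robot.observe(); print(s['position'],s['wrist_force'],s['finger_gap'],s['ee_rot'].round(3))
m=camera_model('wrist'); cv2.imwrite('pics/w7.png',capture('wrist'))
print(pr('wrist',(.502,-.193,.092),m))
plan([.502,-.192,.056],-3,4)"
```

```text
[ 0.50410088 -0.18633991  0.17596413] [-0.11000104  1.15960885  0.55820077] 0.9980970010280499 [[ 0.008  0.999 -0.051]
 [ 0.001 -0.051 -0.999]
 [-1.     0.008 -0.002]]
[317.61691068 267.00177892]
[ 0.001 -0.    -0.002] [ 3.   -0.07  0.16]
[ 0.001 -0.    -0.002] [ 3.   -0.06  0.16]
[ 0.001 -0.    -0.002] [ 3.   -0.06  0.16]
[ 0.001 -0.    -0.002] [ 3.   -0.05  0.16]
```

View pics/w7.png

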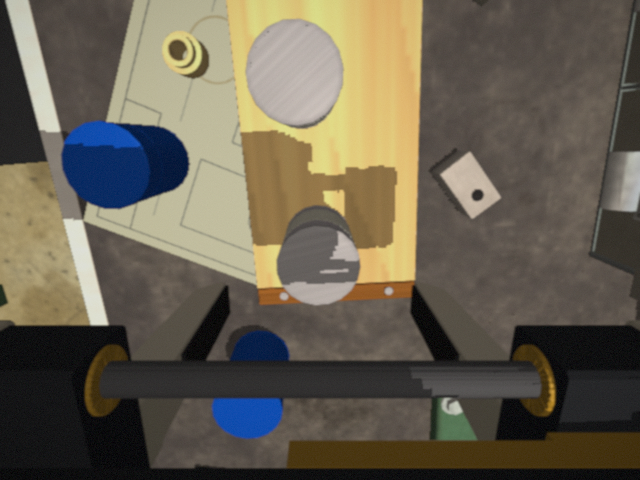

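The right tin's lid is at (319,262), which gives y ≈ -0.190. Descending.

Emit:
step_arm --deltas '[0,0,0,2.5,-0.05,0.1,9.3,0,0,0,2.5,-0.05,0,9.3,0,0,0,2.5,0,0,9.3,0,0,0,2.4,0,0,9.3,0,0,0,1.3,0,0,9.3,0,0,0,0.6,0,0,9.3,0,0,0,0,0,0,9.3,0,0,0,0,0,0,9.3]'

```text
clock: 19.05
position: [0.5082, -0.1722, 0.0568]
ee_rot: [[0.014, 0.999, -0.028], [0.008, -0.029, -1.0], [-1.0, 0.014, -0.009]]
wrist_force: [0.1, 0.2, 0.2]
finger_gap: 1.0
```

```bash
python3 -c "
from h import *
s=robot.observe(); print(s['position'],s['wrist_force'],s['finger_gap'],s['ee_rot'].round(3))
m=camera_model('wrist'); cv2.imwrite('pics/w8.png',capture('wrist'))
print(pr('wrist',s['position']+[0,0,.092-s['position'][2]],m))
plan([.502,-.190,.056],-3,1)"
```

```text
[ 0.50817443 -0.172177    0.05676085] [0.0671547  0.17184633 0.23817416] 0.9999271022551336 [[ 0.014  0.999 -0.028]
 [ 0.008 -0.029 -1.   ]
 [-1.     0.014 -0.009]]
[323.43249502 362.95209113]
[ 0.024 -0.009 -0.014] [ 0.07 -0.58  1.8 ]
```

View pics/w8.png

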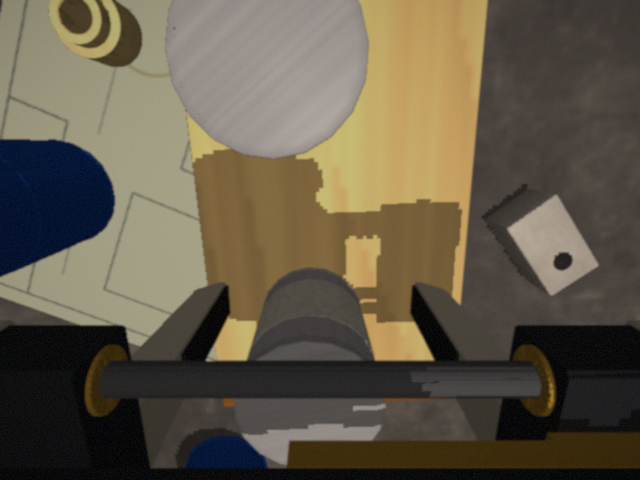

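The tin's lid centre is at about (311,403), so it still needs ~1.7 cm towards -y and ~0.5 cm towards -x.

Emit:
step_arm --deltas '[0,-0.005,-0.007,0,-0.5,0.5,9.3,0,-0.005,-0.007,0,0,0.6,9.3,0,0,0,0,0,0.4,9.3,0,0,0,0,0,0,9.3,0,0,0,0,0,0,9.3,0,0,0,0,0,0,9.3,0,0,0,0,0,0,9.3,0,0,0,0,0,0,9.3]'

```text
clock: 19.9
position: [0.5037, -0.1898, 0.0594]
ee_rot: [[0.003, 1.0, -0.03], [-0.004, -0.03, -1.0], [-1.0, 0.004, 0.004]]
wrist_force: [-0.2, 0.2, 0.3]
finger_gap: 1.002
```

```bash
python3 -c "
from h import *
s=robot.observe(); print(s['position'],s['wrist_force'],s['finger_gap'],s['ee_rot'].round(3))
m=camera_model('wrist'); cv2.imwrite('pics/w9.png',capture('wrist'))
print(pr('wrist',s['position']+[0,0,.092-s['position'][2]],m))"
```

```text
[ 0.50368854 -0.18975491  0.05939925] [-0.22840973  0.22377628  0.31924115] 1.0016355033398567 [[ 0.003  1.    -0.03 ]
 [-0.004 -0.03  -1.   ]
 [-1.     0.004  0.004]]
[322.3388718  359.67070326]
```

View pics/w9.png

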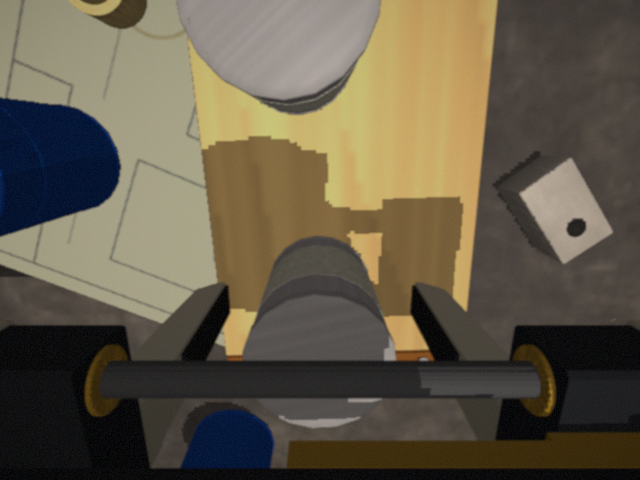

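The lid centre is at (319,357) and the TCP projects to (322,360), so it is centred. I close at 50 N, then lift.

Emit:
step_arm --deltas '[0,0,0,0.2,-0.1,0,8,0,0,0,0,0,0,4,0,0,0,0,0,0,4,0,0,0,0,0,0,4,0,0,0,0,0,0,4,0,0,0,0,0,0,4,0,0,0,0,0,0,4,0,0,0,0,0,0,4]' --force 50

```text
clock: 20.75
position: [0.5033, -0.1892, 0.0571]
ee_rot: [[0.005, 1.0, -0.03], [-0.004, -0.03, -1.0], [-1.0, 0.005, 0.004]]
wrist_force: [0.1, -0.5, -0.5]
finger_gap: 0.614
```

Emit:
step_arm --deltas '[0,0,0,0,0,0,4,0,0,0,-0.5,0,0,4,0,0,0,-1,0,0,4,0,0,0,-1,0,0,4,0,0,0,-1,0,0,4,0,0,0,-0.6,0,0,4,0,0,0,0,0,0,4,0,0,0,0,0,0,4]'

```text
clock: 21.55
position: [0.4994, -0.1887, 0.0997]
ee_rot: [[-0.003, 1.0, -0.03], [-0.002, -0.03, -1.0], [-1.0, -0.003, 0.002]]
wrist_force: [-0.5, 0.3, -5.6]
finger_gap: 0.612
```

Emit:
step_arm --deltas '[0,0,0,0,0,0,4,0,0,0,0,0,0,4,0,0,0,0,0,0,4,0,0,0,0,0,0,4,0,0,0,0,0,0,4,0,0,0,0,0,0,4,0,0,0,0,0,0,4,0,0,0,0,0,0,4]'

```text
clock: 22.35
position: [0.4985, -0.1884, 0.0983]
ee_rot: [[-0.006, 1.0, -0.03], [-0.001, -0.03, -1.0], [-1.0, -0.006, 0.001]]
wrist_force: [-0.0, -0.1, -5.3]
finger_gap: 0.609
```

The right tin pulls about 5.5 N against 3.5 and 1.9 N, so it is the full one. I raise it to about 15 cm.

Emit:
step_arm --deltas '[0,0,0,-0.8,0,0,4,0,0,0,-1.8,0,0,4,0,0,0,-2.2,0,0,4,0,0,0,-2.2,0,0,4,0,0,0,-2,0,0,4,0,0,0,-1.3,0,0,4,0,0,0,-0.5,0,0,4,0,0,0,0,0,0,4]'

```text
clock: 23.15
position: [0.498, -0.1875, 0.2132]
ee_rot: [[-0.007, 1.0, -0.029], [-0.001, -0.029, -1.0], [-1.0, -0.007, 0.001]]
wrist_force: [-0.0, -0.5, -7.0]
finger_gap: 0.616
```

Emit:
step_arm --deltas '[0,0,0,0,0,0,4,0,0,0,0,0,0,4,0,0,0,0,0,0,4,0,0,0,0,0,0,4,0,0,0,0,0,0,4,0,0,0,0,0,0,4,0,0,0,0,0,0,4,0,0,0,0,0,0,4]'

```text
clock: 23.95
position: [0.4957, -0.1869, 0.2097]
ee_rot: [[-0.014, 1.0, -0.028], [0.001, -0.028, -1.0], [-1.0, -0.014, -0.001]]
wrist_force: [-0.5, -0.4, -5.9]
finger_gap: 0.615
```

```bash
python3 -c "
from h import *
cv2.imwrite('pics/s10.png',capture('scene'));cv2.imwrite('pics/t10.png',capture('top'))
for i in range(4):
  s=robot.observe(); print(s['clock'],s['position'],s['wrist_force'],s['finger_gap'],abs(s['qd']).max()); capture('wrist')"
```

```text
24.05 [ 0.49567609 -0.18687924  0.20978688] [ 0.66949006 -0.48898413 -5.61523821] 0.6132915393063745 0.12890338707743748
24.1 [ 0.49567981 -0.18688686  0.20981418] [-0.90085852  0.75529265 -5.63690285] 0.6125838282566216 0.09720593602192891
24.15 [ 0.49568323 -0.18691552  0.20985661] [-1.29457913 -0.70828776 -5.56273471] 0.6114447279669203 0.05926357134276556
24.2 [ 0.49568542 -0.186914    0.20984423] [ 0.04131725 -0.31339744 -6.44619683] 0.6105863345464643 0.07462695292694699
```

View pics/s10.png

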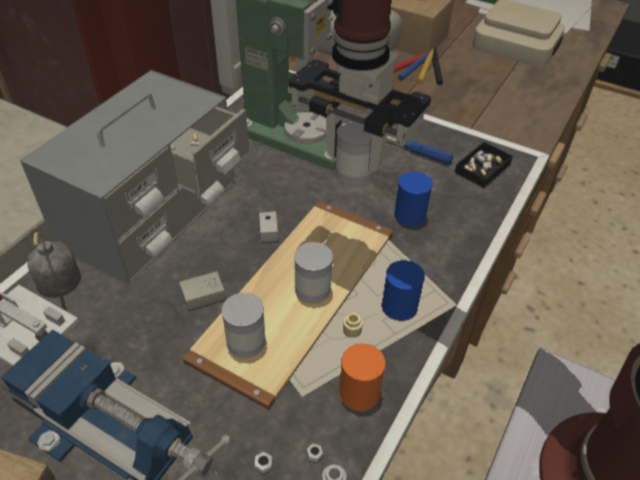

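View pics/t10.png

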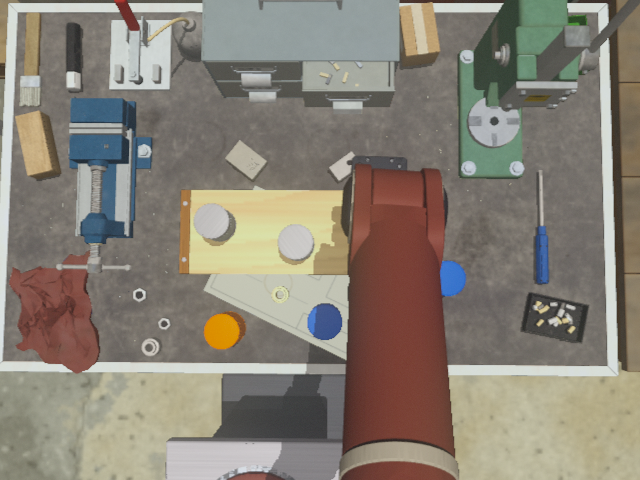

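The right tin hangs upright at scene (353,150), about 15 cm above the board. The other two stand upright at (244,325) and (313,272), and the housing, block and bushing have not moved. I hand in.

```bash
python3 -c "
from rig import robot
print(robot.finish_job())"
```

```text
the job is handed in; nothing more can be done
None
```

I hefted the tins in the order left, middle, right, lifting each about 4 cm clear of the board. The wrist force read about 3.5 N, 1.9 N and 5.5 to 6 N, so the right tin is the full one. I set the left and middle tins back down with the gripper unloaded before opening it, and handed in at 24.2 s of the 72 s allowed.

**Last checks:** The right tin is held upright and still at 50 N, with its underside about 15 cm above the board. The other two stand upright on the board, and the housing, block and bushing look unmoved.

**What did not agree or go to plan:**
- **Camera positions:** The wrist camera's tin positions differed from the top and scene cameras by up to 7 mm.
- **Drift on descent:** The arm drifted 5 to 20 mm sideways on the descents, so I re-centred around each tin before the grip I lifted with. On the left tin that meant reopening a first off-centre grip.
- **Left tin weight:** The 3.5 N reading for the left tin is slightly above the stated light range (0.34 kg, about 3.3 N), which is within the sensor's noise.

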